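# Refit the long axle of the boot-brush roller

### The job

Take the steel axle from its wooden rest and, holding it by the steel shaft at least 60 mm ahead of its wooden handle, slide it partway into the roller stand's bore. Let go, take a new hold further back on the wooden handle, feel the tip into the off-centre hole of the far bush and push the axle fully home, so that the handle's shoulder sits flush against the stand; then let go. Work gently: never hammer or force the axle in the stand, and leave the other things on the counter where they are.

Things in the scene. Friction and masses are not known exactly. Their poses are not given: they have to be found in the camera images.
- axle: steel rod, 14 mm diameter, with coaxial wooden handle, 0.2 to 0.35 kg. Origin on the axis at the shoulder (the handle's flat front face); +x along the axis to the tip, roll arbitrary. Shaft x = 0 to 170 mm, last 6 mm tapering to 11.5 mm; handle 24 mm diameter, x = 0 to -45 mm. Balance point near x = 70 mm. Starts level in the rest, axis 50 mm above the counter, tip roughly to +y
- axle_tip (a point): centre of the axle's tip, 170 mm ahead of the shoulder; same axes as the axle
- axle_handle (a point): centre of the axle's wooden handle, 22.5 mm behind the shoulder; same axes as the axle
- rest: fixed dark wooden rest, base 130 x 60 x 12 mm, two posts 12 mm thick, 100 mm apart centre to centre, tops 55 mm high, with open-topped slots 16 mm wide holding the shaft. The axle's x = 70 mm lies about midway between the posts (within 7 mm). Origin under its centre, x along the axle
- stand: fixed wooden stand, base 190 x 100 x 30 mm; cheeks 80 mm wide, tops 140 mm above the counter, between them a black rubber roller brush, 74 mm diameter, free to turn. Origin under the base's centre; +x is the way the axle goes in, roughly world +y. The axle jams if pushed askew (let go partway, its handle sags about 3 mm); over 60 N, summed over the contacts of axle and stand, counts as forcing
- mouth (a point): bore's mouth on the near cheek's outer face, 81 mm before stand's origin, 85 mm high; +x into the level bore: near cheek 0-30 mm deep, 15 mm hole; roller 32-140, 22 mm hole; steel bush in the far cheek 141-165, 15 mm hole, no chamfer. The bush is eccentric: its hole is 3.5 mm off the axis in a direction unknown, not in any pose, so the tip stops there: feel for the hole. Tip ends 5 mm beyond
- jar: bystander: clear jar with steel flip-top lid, 88 mm diameter, 95 mm high, on the turntable tray (260 mm diameter, top 24 mm high); origin under its centre
- scoop: bystander: steel scoop lying on the tray, 155 mm long; origin under its pan
- bowl: bystander: stoneware bowl, 160 mm diameter, 55 mm high, with a red plastic treat ball of 68 mm lying in it; origin under its centre
Not all that is in view belongs to the job. Leave any blue or purple look-alike of the axle alone.

How it is judged:
On the way, in this order (a step that is already met when the one before it is completed fails the run):
1. the axle's tip is at least 30 mm inside the bore while the fingers hold the steel shaft at least 60 mm ahead of the shoulder (x of axle_tip in the frame of mouth between 0.03 and 0.13 m and x of the grasp point in the frame of axle above 0.055 m and contact force between the fingers and axle above 1 N), for 0.1 s.
2. the axle is left partway in (30 to 130 mm), let go by the fingers (x of axle_tip in the frame of mouth between 0.03 and 0.13 m and distance between axle_tip and mouth below 0.135 m and contact force between the fingers and axle below 0.1 N), for 0.2 s.
3. still at least 30 mm short of home, the fingers hold the wooden handle (x of the grasp point in the frame of axle below 0 m and x of axle in the frame of mouth below -0.03 m and contact force between the fingers and axle above 1 N), for 0.1 s.
At the end, for the whole second after the job is handed in: the axle is in the bore with its shoulder within 2.5 mm of the near cheek's face, on the bore's axis (within 5 mm and 0.04 rad), at rest and let go (x of axle in the frame of mouth above -0.0025 m and distance between axle and mouth below 0.005 m and angle between the x axis of axle and the x axis of mouth, either way round below 0.04 rad and linear speed of axle below 0.01 m/s and contact force between the fingers and axle below 0.1 N); the robot touches nothing.
It fails at once if the axle is forced: more than 60 N in all between axle and stand (contact force between axle and stand above 60 N).
It fails at once if a bystander (jar, scoop, bowl) is moved more than 20 mm (distance of any of jar, scoop, bowl from where it was at the start of the episode above 0.02 m).
It also fails if it takes over 72 s, if anything falls off the work surface, if the arm or the gripper's body presses on something with over 40 N, if the wrist force passes 120 N, or if a joint passes its speed limit or range.

### The arm

A 7-joint arm with a two-finger parallel gripper is mounted at the origin on the work surface. World frame = base frame: x ahead of the robot, y to its left, z up, the work surface at z = 0. Lengths are in m, angles in rad, forces in N, time in s.
With the tool pointing down it reaches from about 0.4 to 0.85 m from the base axis. Payload 4.5 kg.
Tool frame: the origin (TCP) lies between the finger pads; the fingertips stand 11 mm ahead of it and the grasp point (between the pads) lies 8 mm behind it (r.nose_length is the distance from the TCP to the fingertips, in m); z points along the fingers, y is the line along which they close (so a half turn about z gives the same grasp; the last joint's range is limited). The gripper opens to 88 mm and grips with 3 to 60 N. Pads are 18 mm wide; open, the fingers measure 123 mm over their backs; the gripper's body (75 mm by 187 mm) begins 45 mm behind the grasp point.
Start: joints at [1.274, 0.689, -0.195, 1.565, 0.157, 0.902, -0.215], TCP at [0.203, -0.591, 0.216] pointing down, gripper open.
Joint ranges: [-3.01, 3.01], [-0.46, 2.08], [-1.47, 1.51], [0.13, 2.56], [-1, 4.14], [0.04, 2.09], [-2.66, 2.66]. Speed limits (rad/s): [2.57, 2.57, 3.14, 3.14, 3.14, 3.14, 3.14].

### API

Orientations are given as a unit quaternion [x, y, z, w].
In Python, from plant import get_state, snapshot, camera_model, r gives the robot as it stands.
- The arm moves only by the shell command python3 -m inch 'ROWS' [FORCE]. ROWS is text: rows parted by semicolons, each of 7 numbers parted by spaces: the opening, from -1 (shut) to 1 (fully open), then the shift along the tool's x, y, z in m, then the turn, a rotation vector about the tool's x, y, z in rad. A call has 1 to 20 rows; each row shifts and turns the commanded pose from where the row before left it, along the tool's axes as they then stand; what a row does not reach is not made up. A row lasts 1/12 s, in which the tool goes at most 41.7 mm and 7.16 degrees, less where a joint would pass 70% of its speed; a pose out of reach is approached as far as the arm can. A call is refused whole if a number of a shift passes 0.0417 or a number of a turn 0.125, either way. A call with a gripper value outside its range is refused whole. The fingers move at their own pace and stop on an object; FORCE is the grip in N (left out, the last holds). Time passes only in rows, so rows that do not move let the fingers close. It gives the time, the measured TCP pose, the force, the opening and the grip force at its end, in the units of the state.
- get_state(): the state, without advancing time (a new reading comes with each control period).
- snapshot(name): name is "scene" or "top"; returns (picture, depth): 384x512x3 uint8, red, green, blue; 384x512 float32, m along the optical axis (not along the pixel's ray), 0 where there is no reading.
- camera_model(name): a dict with "intrinsics" (3x3 intrinsics, pixels), "dist" ([k1, k2, p1, p2, k3] as OpenCV has them; the pictures are not rectified), "view" (4x4, takes a point from world to camera coordinates). Camera axes: x right, y down, z forward; pixel columns grow to the right and rows downward; lengths in m; the calibration is good to about 2 mm. A picture is of the moment at which its call begins. camera_model takes no time and is no camera call.
- r.finish_job(): hands the job in; it is judged then, once.
The state is a dict: "clock": time; "q": joint angles; "qd": joint speeds; "joint_torque": joint torques, N m; "tool_pos": TCP position; "eef_rot": TCP orientation; "contact_force": force on the tool from outside, world axes, zero at the start; "moment": the same for the moment, N m; "opening": opening from 0.0 (shut) to 1.0 (fully open); "finger_force": force on a finger pad.
Only numpy, scipy, OpenCV 4.12 (cv2) and the standard library are available. Lean on these libraries where they do the work, as an engineer would, in place of code of your own. Each camera call takes 0.05 s, during which the arm holds its last target. There are 200 camera calls.

## Working session

There is one attempt and no reset: what is moved stays moved. The work goes in short steps, Python scripts to look and compute and a shell command to move; the robot and the scene stay as the last step left them, time stands still between calls to the robot, and variables do not carry over. Pictures are saved under pics/ and viewed, at most 10 in all, crops included, and the job is handed in when it is done.

```bash
ls; mkdir -p pics; python3 - <<'E'
from plant import get_state, snapshot, camera_model, r
import cv2,numpy as np
for n in("scene","top"):
    p,d=snapshot(n); np.savez(f"pics/{n}0.npz",p=p,d=d)
    cv2.imwrite(f"pics/{n}0.png",cv2.resize(p[:,:,::-1],(800,600),interpolation=cv2.INTER_CUBIC))
    m=camera_model(n);print(n,m)
s=get_state();print(s, r.nose_length)
E
```

```text
pics
scene {'intrinsics': array([[393.32179954,   0.        , 258.94674925],
       [  0.        , 393.32179954, 184.50966958],
       [  0.        ,   0.        ,   1.        ]]), 'dist': array([0.02349916, 0.        , 0.        , 0.        , 0.        ]), 'view': array([[-4.99831342e-02,  9.98749807e-01,  7.13834327e-04,
         1.89431334e-01],
       [ 7.99223933e-01,  4.04263245e-02, -5.99672258e-01,
        -3.62102076e-01],
       [-5.98951409e-01, -2.94029855e-02, -8.00245383e-01,
         1.61071847e+00],
       [ 0.00000000e+00,  0.00000000e+00,  0.00000000e+00,
         1.00000000e+00]])}
top {'intrinsics': array([[418.86084522,   0.        , 254.44420542],
       [  0.        , 418.86084522, 195.81393929],
       [  0.        ,   0.        ,   1.        ]]), 'dist': array([-0.06005967,  0.        ,  0.        ,  0.        ,  0.        ]), 'view': array([[-0.02824567, -0.99942361, -0.01883158, -0.12723918],
       [-0.9840542 ,  0.03111112, -0.17512691,  0.5712687 ],
       [ 0.17561184,  0.01358472, -0.98436575,  1.48570285],
       [ 0.        ,  0.        ,  0.        ,  1.        ]])}
{'clock': 0.1, 'q': array([ 1.2738084 ,  0.68988279, -0.19450635,  1.56621526,  0.15732853,
        0.90251482, -0.21511691]), 'qd': array([-0.00073604, -0.00072003, -0.00023893, -0.00281058,  0.00021598,
        0.00127911,  0.00074557]), 'joint_torque': array([-2.79386448e-03, -5.28490627e+01, -1.27157271e+00, -1.53836489e+01,
       -5.26022294e-02,  1.94949273e-03,  5.66447386e-05]), 'tool_pos': array([ 0.2027408 , -0.59057521,  0.21560734]), 'eef_rot': array([ 9.86348019e-01,  1.64672171e-01, -2.08666162e-04, -7.86636829e-04]), 'contact_force': array([ 0.28911909, -0.05444028,  0.60557118]), 'moment': array([ 0.03419108, -0.05174592,  0.02748271]), 'finger_force': 0.0, 'opening': 0.9991836896010204} 0.011
```

View pics/top0.png

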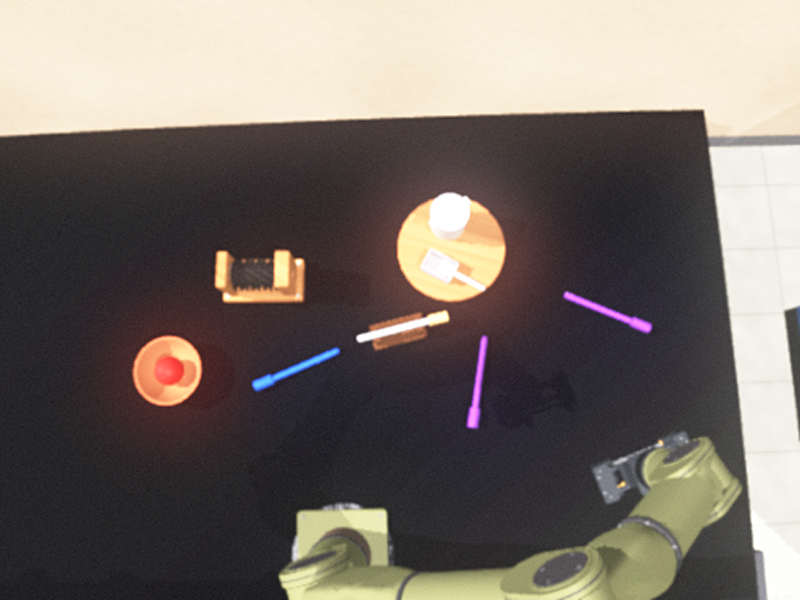

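View pics/scene0.png

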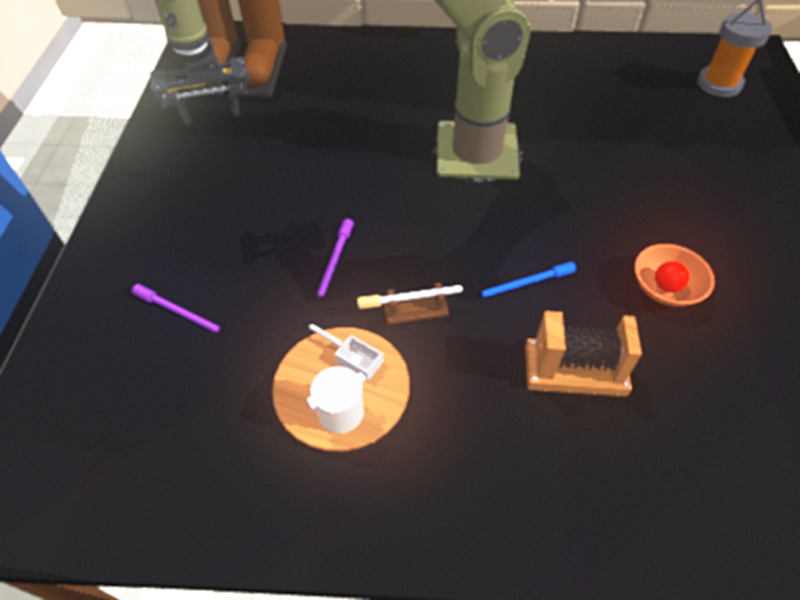

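The top view shows the stand near (260,275), the axle from its tip at (360,338) to its handle end at (447,317), and the tray with jar and scoop around (450,248). In the scene view the axle runs from (360,302) to (462,290) and the stand is near (583,355). I'll enlarge both.

```bash
cat > h.py <<'E'
import numpy as np,cv2
from plant import get_state, snapshot, camera_model, r
from scipy.spatial.transform import Rotation as R
def ray(n,uv):
    m=camera_model(n);V=m['view']
    a=cv2.undistortPoints(np.array(uv,float).reshape(-1,1,2),m['intrinsics'],m['dist']).reshape(-1,2)
    d=np.c_[a,np.ones(len(a))]@V[:3,:3]; return -V[:3,:3].T@V[:3,3],d
def onz(n,uv,z):
    c,d=ray(n,uv); return c+d*((z-c[2])/d[:,2])[:,None]
def proj(n,P):
    m=camera_model(n);V=m['view']
    return cv2.projectPoints(np.array(P,float).reshape(-1,1,3),cv2.Rodrigues(V[:3,:3])[0],V[:3,3],m['intrinsics'],m['dist'])[0].reshape(-1,2)
def cloud(n,d):
    v,u=np.nonzero(d>0); c,rr=ray(n,np.c_[u,v]); return u,v,c+rr*d[v,u][:,None]
E
python3 - <<'E'
from h import *
def crop(n,x0,y0,w,h,W,H):
    p=np.load(f"pics/{n}0.npz")['p']
    return cv2.resize(p[y0:y0+h,x0:x0+w,::-1],(W,H),interpolation=cv2.INTER_CUBIC)
# x5 crops 80x60 -> 400x300
im=np.vstack([np.hstack([crop('top',220,190,80,60,400,300),crop('top',130,145,80,60,400,300)]),
 np.hstack([crop('scene',222,165,80,60,400,300),crop('scene',332,195,80,60,400,300)])])
cv2.imwrite("pics/c1.png",im)
for n in('top','scene'):
    d=np.load(f"pics/{n}0.npz"); u,v,P=cloud(n,d['d'])
    # counter check + cheek tops
    m=(P[:,0]>.3)&(P[:,0]<.8)&(abs(P[:,1])<.5)
    print(n,'counter z',np.median(P[m&(abs(P[:,2])<.02),2]))
    t=m&(P[:,2]>.132)&(P[:,2]<.15)&(P[:,1]>.1)
    print(n,'n',t.sum(),P[t].mean(0),P[t].min(0),P[t].max(0))
    if t.sum()>10: print(cv2.minAreaRect(P[t][:,:2].astype(np.float32)*1000))
    rgb=d['p'][v,u].astype(int)
    a=m&(P[:,2]>.045)&(P[:,2]<.075)&(abs(P[:,1])<.25)&(P[:,0]<.6)
    print('axle',a.sum(),cv2.minAreaRect(P[a][:,:2].astype(np.float32)*1000), np.c_[u,v][a].min(0),np.c_[u,v][a].max(0))
E
```

```text
top counter z 0.0004167374667765067
top n 293 [0.64656578 0.16730418 0.13998299] [0.60615623 0.10039746 0.13240429] [0.68878687 0.25874896 0.14801846]
((647.3046875, 179.345947265625), (159.17037963867188, 79.74470520019531), 88.60356903076172)
axle 287 ((517.1171875, -150.23672485351562), (37.36643981933594, 206.41195678710938), 12.747819900512695) [229 199] [283 218]
scene counter z -0.0007497404403858932
scene n 462 [0.64787298 0.17368766 0.1386688 ] [0.60385745 0.10021884 0.13213178] [0.68915976 0.26123198 0.1441858 ]
((646.5808715820312, 180.44525146484375), (161.00531005859375, 83.83621978759766), 89.40379333496094)
axle 359 ((515.7156372070312, -151.32217407226562), (42.67540740966797, 204.68505859375), 15.22674560546875) [232 181] [294 197]
```

View pics/c1.png

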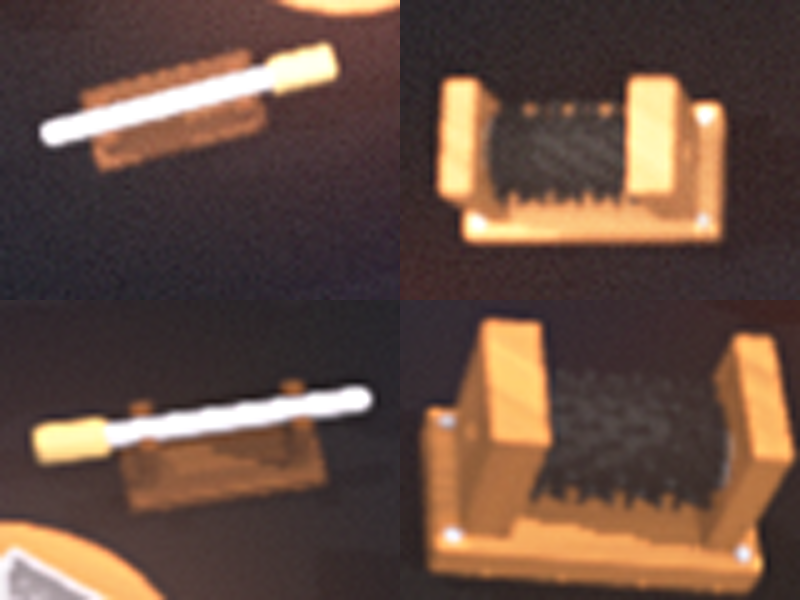

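The crops show the axle's tip at (43,133) and handle end at (335,63) in the top view (upper left), and at (371,399) and (36,445) in the scene view (lower left). The cheek-top corners are clear in both stand crops, so I'll compute the poses from these.

```bash
cat > m1.py <<'E'
from h import *
def px(l,off,o): l=np.array(l,float)-o; return (l+.5)/5-.5+off
T=px([[43,133],[271,79],[335,63]],[220,190],[0,0]);S=px([[371,399],[108,434],[36,445]],[222,165],[0,300])
for n,q in(('top',T),('scene',S)):
    P=onz(n,q,.05);d=P[0]-P[2];L=np.hypot(*d[:2]);print(n,'axle',P[:,:2].round(4).tolist(),'len',L,'yaw',np.degrees(np.arctan2(d[1],d[0])))
A=px([[633,78],[677,78],[673,195],[629,193],[443,78],[478,78],[473,195],[440,195]],[130,145],[400,0])
B=px([[484,320],[543,322],[551,446],[491,440],[738,335],[774,335],[795,458],[763,462]],[332,195],[400,300])
for n,q in(('top',A),('scene',B)):
    P=onz(n,q,.14)[:,:2];a,b=P[:4].mean(0),P[4:].mean(0);d=b-a
    print(n,'stand\n',P.round(4).tolist(),'\ncent',a,b,'sep',np.hypot(*d),'yaw',np.degrees(np.arctan2(d[1],d[0])))
    mm=a-d/np.hypot(*d)*.015; print('mouth',mm)
# refine: depth points of the cheek tops, yaw by fitting rectangle edges
for n in('top','scene'):
    d=np.load(f"pics/{n}0.npz");u,v,P=cloud(n,d['d']);
    k=(P[:,2]>.125)&(P[:,2]<.15)&(P[:,1]>.08)&(P[:,1]<.28)&(P[:,0]>.58)&(P[:,0]<.71)
    Q=P[k]; 
    for nm,s in(('near',Q[:,1]<.15),('far',Q[:,1]>.21)):
        print(n,nm,s.sum(),Q[s].mean(0).round(4),np.percentile(Q[s],[1,99],axis=0).round(4).tolist(),cv2.minAreaRect(Q[s][:,:2].astype(np.float32)*1000))
E
python3 m1.py
```

```text
top axle [[0.4948, -0.0467], [0.5294, -0.2138], [0.5397, -0.2609]] len 0.21881704202701333 yaw 101.83895015199157
scene axle [[0.4924, -0.0453], [0.529, -0.2137], [0.54, -0.259]] len 0.2189206868467324 yaw 102.54157783532946
top stand
 [[0.687, 0.1261], [0.6859, 0.095], [0.6019, 0.0976], [0.6043, 0.1285], [0.6918, 0.2616], [0.6909, 0.2365], [0.6065, 0.2384], [0.6073, 0.2618]] 
cent [0.64475547 0.11179167] [0.64913131 0.24959557] sep 0.13787335925485913 yaw 88.18123341633537
mouth [0.64427939 0.09679923]
scene stand
 [[0.6039, 0.0984], [0.6036, 0.1321], [0.6868, 0.1278], [0.6847, 0.0953], [0.607, 0.2421], [0.606, 0.2626], [0.6876, 0.2597], [0.691, 0.2419]] 
cent [0.64474799 0.11337524] [0.64789291 0.25158959] sep 0.13825012226814168 yaw 88.69651988345262
mouth [0.64440677 0.09837912]
top near 210 [0.6445 0.1124 0.1393] [[0.6068, 0.0974, 0.1266], [0.6839, 0.1273, 0.1465]] ((645.5720825195312, 112.28710174560547), (78.82171630859375, 30.422542572021484), 0.018817013129591942)
top far 139 [0.6482 0.2484 0.138 ] [[0.6101, 0.2395, 0.1251], [0.6887, 0.2587, 0.1475]] ((649.2437133789062, 244.69366455078125), (30.906999588012695, 80.93267059326172), 84.72493743896484)
scene near 312 [0.6484 0.1123 0.1376] [[0.6049, 0.0982, 0.1256], [0.6851, 0.129, 0.143]] ((645.3028564453125, 123.92738342285156), (51.41298294067383, 82.10816955566406), 88.93406677246094)
scene far 237 [0.6509 0.2479 0.1372] [[0.6065, 0.2385, 0.1265], [0.6883, 0.2604, 0.1423]] ((647.3135375976562, 249.7669677734375), (21.631656646728516, 83.9525375366211), 88.65939331054688)
```

```bash
cat >> h.py <<'E'
def toolR(yaw,t):
    f=np.array([np.cos(yaw),np.sin(yaw),0]);up=np.array([0,0,1.])
    x=f*np.cos(t)+up*np.sin(t);z=-up*np.cos(t)+f*np.sin(t)
    return np.c_[x,np.cross(z,x),z]
def go(G,yaw,t):
    """turn first (tool rotvec), then shift (tool axes after turn) to bring the GRASP point to G"""
    s=get_state();R0=R.from_quat(s['eef_rot']).as_matrix();R1=toolR(yaw,t)
    p=np.array(G)+.008*R1[:,2]
    print('clock',s['clock'],'turn',R.from_matrix(R0.T@R1).as_rotvec().round(4),'shift',(R1.T@(p-s['tool_pos'])).round(4),'F',s['contact_force'].round(2),'q',s['q'].round(2))
def grasp():
    s=get_state();R0=R.from_quat(s['eef_rot']).as_matrix();return s['tool_pos']-.008*R0[:,2]
E
python3 - <<'E'
from h import *
y=np.radians(102.2);u=np.array([np.cos(y),np.sin(y),0])
C=np.array([.5168,-.1530,.05]); G=C+u*(.065-.0625); print(G)
go(G+[0,0,.1],y,0);go(G+[0,0,.1],y,.4)
E
python3 -m inch '-0.1 0 0 0 0 0 -0.121;-0.1 0 0 0 0 0 -0.121;-0.1 0 0 0 0 0 -0.121;-0.1 0 0 0 0 0 -0.121;-0.1 0 0 0 0 0 -0.121;-0.1 0 0 0 0 0 -0.121;-0.1 0 0 0 0 0 -0.121;-0.1 0 0 0 0 0 -0.121;-0.1 0 0 0 0 0 -0.121;-0.1 0 0 0 0 0 -0.121;-0.1 0 0 0 0 0 -0.121;-0.1 0 0 0 0 0 -0.121;-0.1 0 0 0 0 0 0'
python3 - <<'E'
from h import *
y=np.radians(102.2)
go([.5163,-.1506,.16],y,0)
E
```

```text
[ 0.51627169 -0.15055646  0.05      ]
clock 0.1 turn [-1.4000e-03 -1.1000e-03 -1.4529e+00] shift [0.3638 0.3994 0.0736] F [ 0.29 -0.05  0.61] q [ 1.27  0.69 -0.19  1.57  0.16  0.9  -0.22]
clock 0.1 turn [ 0.2889  0.3256 -1.4322] shift [0.3096 0.3994 0.2101] F [ 0.29 -0.05  0.61] q [ 1.27  0.69 -0.19  1.57  0.16  0.9  -0.22]
clock: 1.18
tool_pos: [0.2026, -0.5909, 0.2157]
eef_rot: [0.627, 0.779, 0.0, -0.0]
contact_force: [-0.1, -0.9, -0.5]
opening: 0.448
finger_force: 0.0
clock 1.1833 turn [ 0.0001 -0.0012  0.0019] shift [0.364  0.3997 0.0637] F [-0.06 -0.89 -0.53] q [ 1.49  0.74 -0.6   1.55  0.47  1.    0.96]
```

```bash
python3 -m inch '-0.1 0.0182 0.02 0 0 0 0;-0.1 0.0182 0.02 0 0 0 0;-0.1 0.0182 0.02 0 0 0 0;-0.1 0.0182 0.02 0 0 0 0;-0.1 0.0182 0.02 0 0 0 0;-0.1 0.0182 0.02 0 0 0 0;-0.1 0.0182 0.02 0 0 0 0;-0.1 0.0182 0.02 0 0 0 0;-0.1 0.0182 0.02 0 0 0 0;-0.1 0.0182 0.02 0 0 0 0;-0.1 0.0182 0.02 0 0 0 0;-0.1 0.0182 0.02 0 0 0 0;-0.1 0.0182 0.02 0 0 0 0;-0.1 0.0182 0.02 0 0 0 0;-0.1 0.0182 0.02 0 0 0 0;-0.1 0.0182 0.02 0 0 0 0;-0.1 0.0182 0.02 0 0 0 0;-0.1 0.0182 0.02 0 0 0 0;-0.1 0.0182 0.02 0 0 0 0;-0.1 0.0182 0.02 0 0 0 0'
python3 -m inch '-0.1 0 0 0 0 0.1 0;-0.1 0 0 0 0 0.1 0;-0.1 0 0 0 0 0.1 0;-0.1 0 0 0 0 0.1 0;-0.1 0 0 0 0 0 0'
python3 - <<'E'
from h import *
y=np.radians(102.2)
go([.5163,-.1506,.11],y,.4);go([.5163,-.1506,.05],y,.4)
E
```

```text
clock: 2.85
tool_pos: [0.5179, -0.1499, 0.2162]
eef_rot: [0.63, 0.777, -0.0, -0.0]
contact_force: [1.2, 0.2, 0.2]
opening: 0.451
finger_force: 0.0
clock: 3.27
tool_pos: [0.5171, -0.1569, 0.2129]
eef_rot: [0.621, 0.758, 0.125, -0.156]
contact_force: [0.0, -1.6, -1.4]
opening: 0.45
finger_force: 0.0
clock 3.2667 turn [ 0.001  -0.0023 -0.0146] shift [-0.0342  0.0006  0.1053] F [ 0.01 -1.65 -1.38] q [ 0.81  0.81 -0.75  1.6   0.17  1.07  0.3 ]
clock 3.2667 turn [ 0.001  -0.0023 -0.0146] shift [-0.0576  0.0006  0.1606] F [ 0.01 -1.65 -1.38] q [ 0.81  0.81 -0.75  1.6   0.17  1.07  0.3 ]
```

```bash
python3 -m inch '-0.1 -0.0086 0 0.0263 0 0 -0.0146;-0.1 -0.0086 0 0.0263 0 0 0;-0.1 -0.0086 0 0.0263 0 0 0;-0.1 -0.0086 0 0.0263 0 0 0;-0.1 0 0 0 0 0 0;-0.1 0 0 0 0 0 0'
python3 - <<'E'
from h import *
y=np.radians(102.2)
go([.5163,-.1506,.05],y,.4)
p,d=snapshot('top');q,d=snapshot('scene')
a=cv2.resize(p[180:240,215:295,::-1],(400,300),interpolation=3);b=cv2.resize(q[155:215,222:302,::-1],(400,300),interpolation=3)
cv2.imwrite('pics/g1.png',np.hstack([a,b]))
E
```

```text
clock: 3.77
tool_pos: [0.515, -0.1407, 0.106]
eef_rot: [0.61, 0.767, 0.125, -0.155]
contact_force: [0.9, -0.7, 1.7]
opening: 0.453
finger_force: 0.0
clock 3.7667 turn [-0.0022 -0.0002  0.0134] shift [-0.0309 -0.0009  0.0557] F [ 0.86 -0.71  1.67] q [ 0.76  0.94 -0.7   1.71  0.25  0.84  0.29]
```

View pics/g1.png

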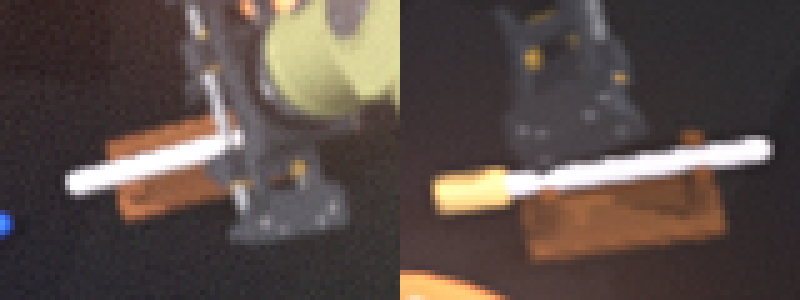

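The tips straddle the shaft between the posts, with the axle at about (150,160) in the left crop. Descending now.

```bash
python3 -m inch '-0.1 -0.0062 0 0.0111 0 0 0.013;-0.1 -0.0062 0 0.0111 0 0 0;-0.1 -0.0062 0 0.0111 0 0 0;-0.1 -0.0062 0 0.0111 0 0 0;-0.1 -0.0062 -0.001 0.0111 0 0 0;-0.1 0 0 0 0 0 0;-0.1 0 0 0 0 0 0;-0.1 0 0 0 0 0 0'
python3 -c "
from h import *
go([.5163,-.1506,.05],np.radians(102.2),.4);print(grasp())"
```

```text
clock: 4.53
tool_pos: [0.5167, -0.1486, 0.0429]
eef_rot: [0.615, 0.763, 0.125, -0.155]
contact_force: [0.3, -0.3, 0.2]
opening: 0.447
finger_force: 0.0
clock 4.5333 turn [ 0.0006 -0.0005  0.0009] shift [ 0.0011 -0.0008  0.0007] F [ 0.32 -0.26  0.23] q [ 0.75  1.03 -0.65  1.71  0.3   0.75  0.29]
[ 0.51733247 -0.1516838   0.05027089]
```

```bash
python3 -m inch '-1 0 0 0 0 0 0;-1 0 0 0 0 0 0;-1 0 0 0 0 0 0;-1 0 0 0 0 0 0;-1 0 0 0 0 0 0;-1 0 0 0 0 0 0;-1 0 0 0 0 0 0;-1 0 0 0 0 0 0' 25
python3 -m inch '-1 0.0058 0 -0.0138 0 0 0;-1 0.0058 0 -0.0138 0 0 0;-1 0.0058 0 -0.0138 0 0 0;-1 0.0058 0 -0.0138 0 0 0;-1 0.0058 0 -0.0138 0 0 0;-1 0 0 0 0 0 0;-1 0 0 0 0 0 0'
python3 - <<'E'
from h import *
M=np.array([.6443,.0975,.085]);y=np.radians(88.4);u=np.array([np.cos(y),np.sin(y),0])
print(grasp(),get_state()['opening'],get_state()['finger_force'])
go(M-u*(.105+.04)+[0,0,.0],y,.4)
E
```

```text
clock: 5.2
tool_pos: [0.5165, -0.149, 0.0429]
eef_rot: [0.615, 0.763, 0.125, -0.154]
contact_force: [-0.5, 0.0, 0.1]
opening: 0.005
finger_force: 0.0
clock: 5.78
tool_pos: [0.5174, -0.1494, 0.1193]
eef_rot: [0.615, 0.763, 0.125, -0.153]
contact_force: [0.7, -0.2, 0.2]
opening: 0.007
finger_force: 0.0
[ 0.51803713 -0.15241605  0.12667622] 0.006794272938591435 0.0
clock 5.7833 turn [-0.0908  0.0017  0.2237] shift [0.0837 0.12   0.0806] F [ 0.67 -0.22  0.25] q [ 0.78  0.92 -0.7   1.69  0.24  0.87  0.29]
```

The fingers closed on nothing. I'll look before trying again.

```bash
python3 - <<'E'
from h import *
p,d=snapshot('top');q,e=snapshot('scene');np.savez('pics/g2.npz',p=p,d=d,q=q,e=e)
a=cv2.resize(p[180:240,215:295,::-1],(400,300),interpolation=3);b=cv2.resize(q[155:215,222:302,::-1],(400,300),interpolation=3)
cv2.imwrite('pics/g2.png',np.hstack([a,b]))
g=grasp();print(proj('top',[g]),proj('scene',[g]))
E
```

```text
[[256.77631126 206.21961501]] [[262.70465576 174.67246257]]
```

View pics/g2.png

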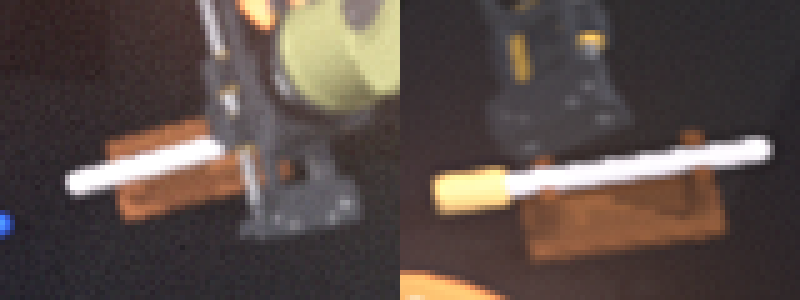

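```bash
python3 - <<'E'
from h import *
z=np.load('pics/g2.npz');g=grasp();s=get_state();Rt=R.from_quat(s['eef_rot']).as_matrix()
for n,k in(('top','d'),('scene','e')):
    u,v,P=cloud(n,z[k]);L=(P-g)@Rt   # tool frame rel. grasp
    m=(abs(L[:,0])<.08)&(abs(L[:,1])<.12)&(L[:,2]<.05)&(L[:,2]>-.15)&(P[:,2]>.075)
    print(n,m.sum())
    for a in np.arange(-.15,.05,.015):
        k2=m&(L[:,2]>=a)&(L[:,2]<a+.015)
        if k2.sum()>2: print('z %.3f n %d x %.3f..%.3f y %.3f..%.3f'%(a,k2.sum(),*np.percentile(L[k2,0],[2,98]),*np.percentile(L[k2,1],[2,98])))
print(s)
E
```

```text
top 827
z -0.150 n 17 x -0.017..0.025 y -0.038..0.013
z -0.135 n 477 x -0.031..0.034 y -0.090..0.093
z -0.120 n 122 x -0.031..0.035 y -0.088..0.090
z -0.105 n 164 x -0.022..0.035 y -0.080..0.082
z -0.090 n 18 x 0.008..0.034 y -0.082..0.084
z -0.060 n 6 x 0.000..0.010 y 0.004..0.015
z -0.045 n 10 x 0.008..0.012 y -0.007..0.014
z -0.030 n 11 x 0.006..0.010 y -0.010..0.013
scene 983
z -0.150 n 52 x -0.022..0.022 y 0.005..0.018
z -0.135 n 382 x -0.032..0.031 y -0.085..0.094
z -0.120 n 201 x -0.034..0.032 y -0.088..0.094
z -0.105 n 254 x -0.035..0.032 y -0.079..0.091
z -0.090 n 91 x -0.034..0.032 y -0.081..0.087
{'clock': 5.8833, 'q': array([ 0.77689816,  0.92500842, -0.70004515,  1.68773149,  0.24309839,
        0.87399451,  0.29162075]), 'qd': array([-0.00036505,  0.0154835 ,  0.00664838,  0.00346407,  0.00024593,
        0.0001566 ,  0.00013217]), 'joint_torque': array([-7.88958860e-02, -5.45462322e+01, -9.87255156e+00, -9.98974890e+00,
       -1.16581075e+00,  4.48530307e-01, -6.22656837e-03]), 'tool_pos': array([ 0.5161665 , -0.14931788,  0.1176149 ]), 'eef_rot': array([ 0.61526436,  0.76292977,  0.12466503, -0.15442329]), 'contact_force': array([-1.37079905e+00,  5.71579694e-05, -1.16465966e+00]), 'moment': array([-0.37701625, -0.16063552,  0.00443648]), 'finger_force': 0.0, 'opening': 0.003561340659559879}
```

```bash
python3 - <<'E'
from h import *
z=np.load('pics/g2.npz');g=grasp();s=get_state();Rt=R.from_quat(s['eef_rot']).as_matrix()
for n,k in(('top','d'),):
  for a in np.arange(-.07,.03,.006):
    P=g+Rt@[.009,0.003,a];u,v=proj(n,[P])[0]
    V=camera_model(n)['view'];e=(V[:3,:3]@P+V[:3,3])[2]
    ui,vi=int(round(u)),int(round(v)); print('%.3f'%a,(ui,vi),'exp %.3f got %.3f'%(e,z[k][vi,ui]),z['p'][vi,ui])
a=cv2.resize(z['p'][165:225,235:315,::-1],(800,600),interpolation=3);cv2.imwrite('pics/g2b.png',a)
E
```

```text
-0.070 (262, 201) exp 1.385 got 1.346 [159 155 158]
-0.064 (261, 201) exp 1.391 got 1.350 [208 202 205]
-0.058 (260, 202) exp 1.396 got 1.340 [139 131 128]
-0.052 (260, 202) exp 1.402 got 1.340 [139 131 128]
-0.046 (259, 203) exp 1.407 got 1.347 [106  98 104]
-0.040 (258, 203) exp 1.412 got 1.410 [105  95  97]
-0.034 (258, 203) exp 1.418 got 1.410 [105  95  97]
-0.028 (257, 204) exp 1.423 got 1.428 [104  91  94]
-0.022 (257, 204) exp 1.428 got 1.428 [104  91  94]
-0.016 (256, 205) exp 1.434 got 1.562 [147 102  84]
-0.010 (255, 205) exp 1.439 got 1.568 [178 115  80]
-0.004 (255, 206) exp 1.445 got 1.568 [178 115  84]
0.002 (254, 206) exp 1.450 got 1.566 [181 113  79]
0.008 (253, 206) exp 1.455 got 1.561 [180 116  77]
0.014 (253, 207) exp 1.461 got 1.566 [186 130 101]
0.020 (252, 207) exp 1.466 got 1.567 [180 120  83]
0.026 (252, 208) exp 1.472 got 1.557 [221 186 177]
```

View pics/g2b.png

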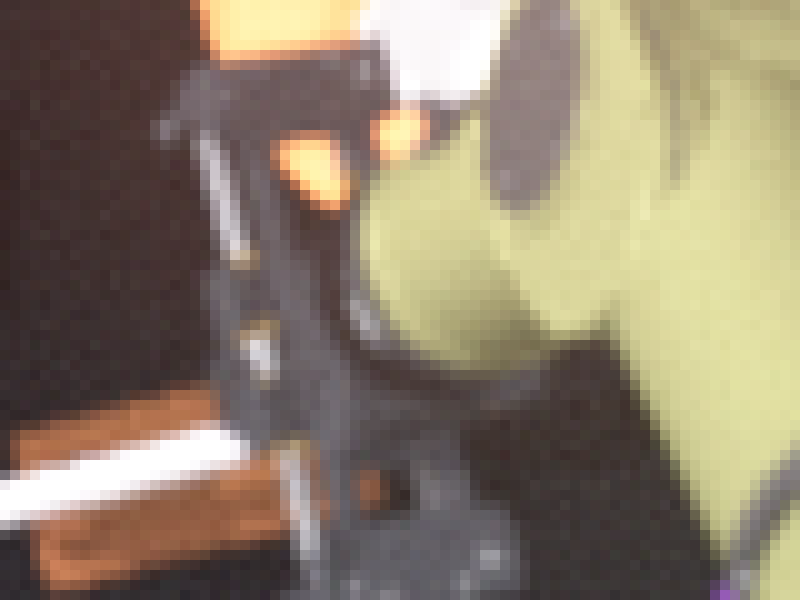

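The picture shows the fingers at about (225,350) ending some 37 mm short of where the tool reading puts the tips. The body offset agrees with this, so the reported TCP is biased along tool z. I'll correct for it and redo the grasp.

```bash
sed -i 's/\.008/.045/g' h.py
python3 -m inch '-0.1 0 0 0 0 0 0;-0.1 0 0 0 0 0 0;-0.1 0 0 0 0 0 0;-0.1 0 0 0 0 0 0;-0.1 0 0 0 0 0 0;-0.1 0 0 0 0 0 0'
python3 -c "
from h import *
print(grasp())
go([.5163,-.1506,.08],np.radians(102.2),.4)
go([.5163,-.1506,.05],np.radians(102.2),.4)"
```

```text
clock: 6.38
tool_pos: [0.5164, -0.149, 0.1175]
eef_rot: [0.615, 0.763, 0.125, -0.155]
contact_force: [-0.4, 0.2, 0.1]
opening: 0.432
finger_force: 0.0
[ 0.52012494 -0.16614062  0.15895627]
clock 6.3833 turn [ 0.0001 -0.0002  0.0007] shift [-0.016  -0.0005  0.079 ] F [-0.35  0.15  0.13] q [ 0.78  0.93 -0.7   1.69  0.24  0.87  0.29]
clock 6.3833 turn [ 0.0001 -0.0002  0.0007] shift [-0.0277 -0.0005  0.1066] F [-0.35  0.15  0.13] q [ 0.78  0.93 -0.7   1.69  0.24  0.87  0.29]
```

```bash
python3 -m inch '-0.1 -0.0028 0 0.0107 0 0 0;-0.1 -0.0028 0 0.0107 0 0 0;-0.1 -0.0028 0 0.0107 0 0 0;-0.1 -0.0028 0 0.0107 0 0 0;-0.1 -0.0028 0 0.0107 0 0 0;-0.1 -0.0028 0 0.0107 0 0 0;-0.1 -0.0028 0 0.0107 0 0 0;-0.1 -0.0028 0 0.0107 0 0 0;-0.1 -0.0027 0 0.01 0 0 0;-0.1 -0.0027 0 0.011 0 0 0;-0.1 0 0 0 0 0 0;-0.1 0 0 0 0 0 0'
python3 -m inch '-1 0 0 0 0 0 0;-1 0 0 0 0 0 0;-1 0 0 0 0 0 0;-1 0 0 0 0 0 0;-1 0 0 0 0 0 0;-1 0 0 0 0 0 0' 25
python3 -c "
from h import *
print(grasp())"
```

```text
clock: 7.38
tool_pos: [0.5128, -0.1332, 0.0081]
eef_rot: [0.615, 0.763, 0.125, -0.155]
contact_force: [0.5, -0.1, 0.8]
opening: 0.449
finger_force: 0.0
clock: 7.88
tool_pos: [0.5131, -0.1338, 0.009]
eef_rot: [0.615, 0.763, 0.125, -0.154]
contact_force: [-0.9, -1.2, 2.5]
opening: 0.132
finger_force: 24.7
[ 0.51679765 -0.15089255  0.05043967]
```

```bash
python3 -m inch '-1 0.0055 0 -0.0129 0 0 0;-1 0.0055 0 -0.0129 0 0 0;-1 0.0055 0 -0.0129 0 0 0;-1 0.0055 0 -0.0129 0 0 0;-1 0.0055 0 -0.0129 0 0 0;-1 0 0 0 0 0 0;-1 0 0 0 0 0 0'
python3 - <<'E'
from h import *
M=np.array([.6443,.0975,.085]);y=np.radians(88.4);u=np.array([np.cos(y),np.sin(y),0])
print(grasp(),get_state()['opening'],get_state()['finger_force'])
go(M-u*(.105+.04)+[0,0,.0],y,.4)
E
```

```text
clock: 8.47
tool_pos: [0.5138, -0.1337, 0.0799]
eef_rot: [0.615, 0.763, 0.125, -0.153]
contact_force: [-1.5, 0.7, -2.3]
opening: 0.131
finger_force: 25.0
[ 0.51735796 -0.15075973  0.12138938] 0.131478108732849 24.958700090646744
clock 8.4667 turn [-0.0916  0.0013  0.2233] shift [0.0846 0.124  0.0753] F [-1.47  0.7  -2.29] q [ 0.75  0.97 -0.68  1.73  0.27  0.78  0.27]
```

```bash
python3 -m inch '-1 0 0 0 -0.0305 0.0004 0.0744;-1 0 0 0 -0.0305 0.0004 0.0744;-1 0 0 0 -0.0305 0.0004 0.0744;-1 0 0 0 0 0 0;-1 0.0106 0.0155 0.0094 0 0 0;-1 0.0106 0.0155 0.0094 0 0 0;-1 0.0106 0.0155 0.0094 0 0 0;-1 0.0106 0.0155 0.0094 0 0 0;-1 0.0106 0.0155 0.0094 0 0 0;-1 0.0106 0.0155 0.0094 0 0 0;-1 0.0106 0.0155 0.0094 0 0 0;-1 0.0106 0.0155 0.0094 0 0 0;-1 0 0 0 0 0 0;-1 0 0 0 0 0 0;-1 0 0 0 0 0 0'
python3 - <<'E'
from h import *
M=np.array([.6443,.0975,.085]);y=np.radians(88.4);u=np.array([np.cos(y),np.sin(y),0])
print(grasp(),get_state()['opening'],get_state()['finger_force'])
go(M-u*(.105+.04)+[0,0,.0],y,.4)
p,d=snapshot('top');q,e=snapshot('scene');np.savez('pics/g3.npz',p=p,d=d,q=q,e=e)
print(proj('top',[M-u*.04,M-u*.2,M]),proj('scene',[M-u*.04,M-u*.2,M]))
a=cv2.resize(p[150:210,185:265,::-1],(400,300),interpolation=3);b=cv2.resize(q[170:230,270:350,::-1],(400,300),interpolation=3)
a2=cv2.resize(p[160:190,200:240,::-1],(400,300),interpolation=3);b2=cv2.resize(q[195:225,330:370,::-1],(400,300),interpolation=3)
cv2.imwrite('pics/g3.png',np.vstack([np.hstack([a,b]),np.hstack([a2,b2])]))
E
```

```text
clock: 9.72
tool_pos: [0.639, -0.0299, 0.0415]
eef_rot: [0.702, 0.684, 0.141, -0.14]
contact_force: [-0.7, -0.4, -3.1]
opening: 0.126
finger_force: 25.0
[ 0.63868057 -0.04742661  0.08297498] 0.12626792285542518 24.99593734224618
clock 9.7167 turn [-0.0043 -0.0002  0.    ] shift [ 0.0008  0.0018 -0.0019] F [-0.74 -0.42 -3.1 ] q [ 0.48  1.06 -0.59  1.57  0.17  0.67 -0.02]
[[198.00632761 175.18206472]
 [242.12073196 174.9597949 ]
 [187.03296256 175.2417226 ]] [[332.11434068 219.69835719]
 [277.6412708  216.0529074 ]
 [345.86747102 220.62304953]]
```

View pics/g3.png

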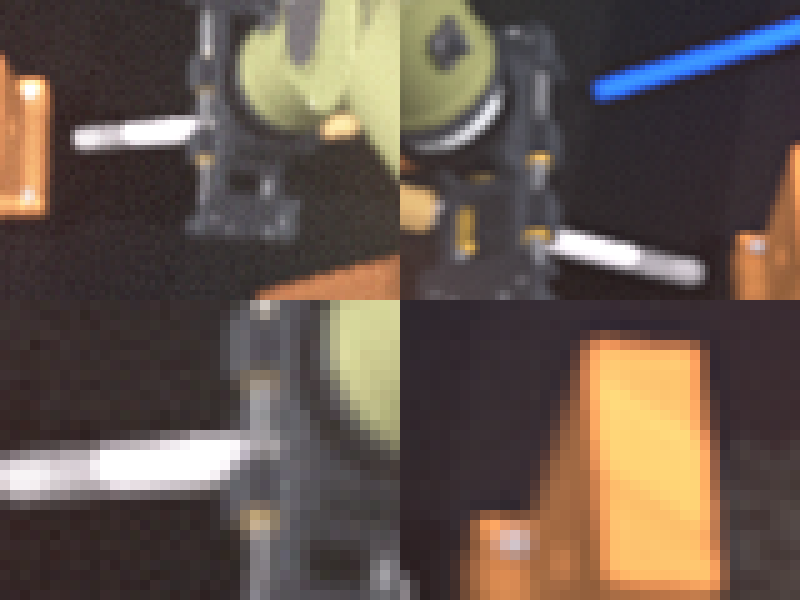

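The axle is held with its tip drooping: the tip is at (75,139) in the top crop and (703,271) in the scene crop, against 4 px higher expected in the scene view. I'll fit the axis line from both views.

```bash
cat > ax.py <<'E'
from h import *
def line(n,img,c0,c1,r0,r1):
    g=img[r0:r1,c0:c1].astype(float).min(2);b=np.median(g);w=np.clip(g-60,0,None)
    rows=np.arange(r0,r1)[:,None];ok=w.sum(0)>100
    c=np.arange(c0,c1)[ok];y=((w*rows).sum(0)/np.maximum(w.sum(0),1))[ok]
    k=np.polyfit(c,y,1);print(n,'cols',c.min(),c.max(),'res',np.std(y-np.polyval(k,c)).round(2))
    # edge at tip: profile along columns
    return k,w.sum(0)
def axis(p,q,bt,bs):
    kt,wt=line('top',p,*bt);ks,ws=line('scene',q,*bs)
    print('top profile',wt.astype(int)[:8],'scene',ws.astype(int)[-8:])
    N=[];C=[]
    for n,k,c0,c1 in(('top',kt,bt[0],bt[1]),('scene',ks,bs[0],bs[1])):
        c,d=ray(n,[[c0,np.polyval(k,c0)],[c1,np.polyval(k,c1)]]);m=np.cross(d[0],d[1]);N.append(m/np.linalg.norm(m));C.append(c)
    u=np.cross(N[0],N[1]);u/=np.linalg.norm(u);u*=np.sign(u[1])
    P=np.linalg.lstsq(np.array([N[0],N[1],u]),np.array([N[0]@C[0],N[1]@C[1],u@grasp()]),rcond=None)[0]
    print('dir yaw %.2f pitch %.2f deg'%(np.degrees(np.arctan2(u[1],u[0])),np.degrees(np.arcsin(u[2]))),'pt by grasp',P.round(4),'grasp',grasp().round(4))
    return P,u
def tip(n,P,u,col):
    s=np.linspace(0,.2,2001);return s[np.argmin(abs(proj(n,P+s[:,None]*u)[:,0]-col))]
E
python3 - <<'E'
from ax import *
z=np.load('pics/g3.npz')
P,u=axis(z['p'],z['q'],(197,222,170,186),(304,333,211,230))
for n,c in(('top',199.4),('scene',330.3)): s=tip(n,P,u,c);print(n,'tip ahead of grasp',s,P+s*u)
E
```

```text
top cols 199 221 res 0.08
scene cols 304 330 res 0.17
top profile [  0   0 156 561 704 737 740 697] scene [599 618 639 597 448 217   2   0]
dir yaw 88.86 pitch -17.04 deg pt by grasp [ 0.6397 -0.047   0.0877] grasp [ 0.6387 -0.0483  0.0833]
top tip ahead of grasp 0.1085 [0.6417908 0.0567552 0.0559272]
scene tip ahead of grasp 0.1082 [0.64178511 0.05646843 0.0560151 ]
```

```bash
python3 -m inch '-1 0 0 0 0 0 0;-1 0 0 0 0 0 0;-1 0 0 0 0 0.1 0;-1 0 0 0 0 0.1 0;-1 0 0 0 0 0.097 0;-1 0 0 0 0 0 0;-1 0 0 0 0 0 0;-1 0 0 0 0 0 0' 45
cat > now.py <<'E'
from ax import *
import sys
M=np.array([.6443,.0975,.085]);y=np.radians(88.4);uu=np.array([np.cos(y),np.sin(y),0])
p,d=snapshot('top');q,e=snapshot('scene');np.savez('pics/now.npz',p=p,d=d,q=q,e=e)
g=grasp()
pt=proj('top',[g+uu*.025,g+uu*.12]);ps=proj('scene',[g+uu*.04,g+uu*.12])
bt=(int(pt[1,0]),int(pt[0,0]),int(pt[:,1].mean()-9),int(pt[:,1].mean()+9));bs=(int(ps[0,0]),int(ps[1,0]),int(ps[:,1].mean()-9),int(ps[:,1].mean()+9))
P,u=axis(p,q,bt,bs);print(bt,bs)
T=P+.108*u;D=M-T;lat=np.array([np.sin(y),-np.cos(y),0])
print('tip',T.round(4),'to mouth: ahead %.4f right(+x) %.4f up %.4f'%(D@uu,D@lat,D[2]))
s=get_state();Rt=R.from_quat(s['eef_rot']).as_matrix()
print('tilt',np.arcsin(Rt[2,0]),'tool shift for lat/up',(Rt.T@(lat*(D@lat)+[0,0,D[2]])).round(4),'fwd unit',(Rt.T@uu).round(4),'clock',s['clock'],'F',s['contact_force'].round(1))
E
python3 now.py
```

```text
clock: 10.48
tool_pos: [0.64, -0.028, 0.0435]
eef_rot: [0.673, 0.656, 0.244, -0.239]
contact_force: [0.8, 0.2, -2.3]
opening: 0.129
finger_force: 44.9
top cols 200 221 res 0.02
scene cols 306 329 res 0.07
top profile [  0   0   0   0 274 706 786 810] scene [670 643 612 421  97   0   0   0]
dir yaw 88.62 pitch 1.19 deg pt by grasp [ 0.6398 -0.0558  0.0829] grasp [ 0.6397 -0.0557  0.079 ]
(196, 222, 166, 184) (306, 334, 210, 228)
tip [0.6424 0.0522 0.0851] to mouth: ahead 0.0454 right(+x) 0.0006 up -0.0001
tilt 0.6972478288902437 tool shift for lat/up [-0.0001  0.0006  0.0001] fwd unit [0.7666 0.0041 0.6421] clock 10.5833 F [ 0.1 -0.1 -2.6]
```

```bash
python3 -m inch '-1 0.0013 0.0006 -0.0015 0 -0.018 0;-1 0.0067 0 0.0056 0 0 0;-1 0.0067 0 0.0056 0 0 0;-1 0.0067 0 0.0056 0 0 0;-1 0.0067 0 0.0056 0 0 0;-1 0 0 0 0 0 0;-1 0 0 0 0 0 0'
python3 now.py; python3 - <<'E'
from h import *
z=np.load('pics/now.npz')
a=cv2.resize(z['p'][160:190,175:215,::-1],(400,300),interpolation=3);b=cv2.resize(z['q'][195:225,320:360,::-1],(400,300),interpolation=3)
cv2.imwrite('pics/g4.png',np.hstack([a,b]))
E
```

```text
clock: 11.17
tool_pos: [0.6412, 0.0068, 0.0438]
eef_rot: [0.675, 0.658, 0.238, -0.234]
contact_force: [0.1, -0.5, -2.6]
opening: 0.125
finger_force: 44.9
top cols 187 212 res 0.74
scene cols 317 343 res 0.14
top profile [ 477  487  835 1515 1898 1770 1409 1009] scene [687 773 838 835 713 438 163  77]
dir yaw 85.30 pitch 4.20 deg pt by grasp [ 0.638  -0.0232  0.0789] grasp [ 0.6408 -0.0234  0.0784]
(187, 213, 166, 184) (317, 345, 211, 229)
tip [0.6468 0.0842 0.0868] to mouth: ahead 0.0132 right(+x) -0.0029 up -0.0018
tilt 0.6792851455564435 tool shift for lat/up [-0.0011 -0.0029  0.0014] fwd unit [ 7.780e-01 -5.000e-04  6.282e-01] clock 11.2667 F [ 0.7 -0.9 -2.4]
```

View pics/g4.png

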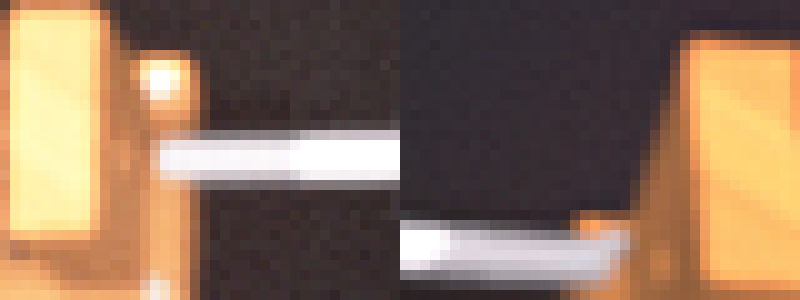

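```bash
python3 - <<'E'
from ax import *
z=np.load('pics/now.npz')
P,u=axis(z['p'],z['q'],(197,211,170,181),(317,336,212,226))
M=np.array([.6443,.0975,.085]);y=np.radians(88.4);uu=np.array([np.cos(y),np.sin(y),0]);T=P+.108*u
lat=np.array([np.sin(y),-np.cos(y),0]);D=M-T;print(T,D@uu,D@lat,D[2])
E
```

```text
top cols 197 210 res 0.01
scene cols 317 335 res 0.08
top profile [781 789 788 776 791 780 780 846] scene [688 682 677 667 653 642 642 643]
dir yaw 88.53 pitch -1.00 deg pt by grasp [ 0.6409 -0.0233  0.0837] grasp [ 0.6408 -0.0234  0.0784]
[0.64370687 0.08467158 0.08180871] 0.012839983996904327 0.00023470883476673455 0.0031912861951164384
```

```bash
python3 -m inch '-1 0.0008 0 -0.0009 0 0.009 0;-1 0.0023 0 0.0019 0 0 0;-1 0.0023 0 0.0019 0 0 0;-1 0.0023 0 0.0019 0 0 0;-1 0 0 0 0 0 0;-1 0 0 0 0 0 0'
python3 -m inch '-1 0.0016 0 0.0012 0 0 0;-1 0.0016 0 0.0012 0 0 0;-1 0.0016 0 0.0012 0 0 0;-1 0 0 0 0 0 0'
python3 -m inch '-1 0.0016 0 0.0012 0 0 0;-1 0.0016 0 0.0012 0 0 0;-1 0 0 0 0 0 0'
```

```text
clock: 11.77
tool_pos: [0.6417, 0.0151, 0.0451]
eef_rot: [0.675, 0.656, 0.241, -0.236]
contact_force: [-0.6, 0.1, -3.0]
opening: 0.121
finger_force: 44.9
clock: 12.1
tool_pos: [0.6418, 0.0213, 0.0455]
eef_rot: [0.675, 0.656, 0.241, -0.236]
contact_force: [-0.1, 0.6, -3.1]
opening: 0.122
finger_force: 44.9
clock: 12.35
tool_pos: [0.642, 0.0252, 0.0457]
eef_rot: [0.675, 0.656, 0.241, -0.236]
contact_force: [0.1, -0.7, -2.7]
opening: 0.123
finger_force: 44.8
```

```bash
python3 -m inch '-1 0.0016 0 0.0012 0 0 0;-1 0.0016 0 0.0012 0 0 0;-1 0.0016 0 0.0012 0 0 0;-1 0 0 0 0 0 0'
python3 -m inch '-1 0.0016 0 0.0012 0 0 0;-1 0.0016 0 0.0012 0 0 0;-1 0.0016 0 0.0012 0 0 0;-1 0 0 0 0 0 0'
python3 -m inch '-1 0.0016 0 0.0012 0 0 0;-1 0.0016 0 0.0012 0 0 0;-1 0 0 0 0 0 0;-1 0 0 0 0 0 0'
python3 now.py | tail -2
```

```text
clock: 12.68
tool_pos: [0.6422, 0.0313, 0.046]
eef_rot: [0.675, 0.656, 0.242, -0.236]
contact_force: [-0.1, 0.6, -2.8]
opening: 0.124
finger_force: 44.6
clock: 13.02
tool_pos: [0.6423, 0.0373, 0.0462]
eef_rot: [0.675, 0.656, 0.242, -0.236]
contact_force: [0.1, -0.5, -2.1]
opening: 0.121
finger_force: 44.7
clock: 13.35
tool_pos: [0.6424, 0.0408, 0.0463]
eef_rot: [0.675, 0.656, 0.241, -0.236]
contact_force: [0.0, 1.0, -2.2]
opening: 0.122
finger_force: 44.7
tip [0.6454 0.1185 0.1014] to mouth: ahead -0.0210 right(+x) -0.0005 up -0.0164
tilt 0.6890479284424121 tool shift for lat/up [-0.0104 -0.0005  0.0126] fwd unit [7.719e-01 3.000e-04 6.358e-01] clock 13.45 F [ 0.6 -0.4 -3.1]
```

```bash
python3 -m inch '-1 0.0019 0 0.0016 0 0 0;-1 0.0019 0 0.0016 0 0 0;-1 0.0019 0 0.0016 0 0 0;-1 0.0019 0 0.0016 0 0 0;-1 0 0 0 0 0 0'
python3 -m inch '-1 0.0019 0 0.0016 0 0 0;-1 0.0019 0 0.0016 0 0 0;-1 0.0019 0 0.0016 0 0 0;-1 0.0019 0 0.0016 0 0 0;-1 0 0 0 0 0 0'
python3 -m inch '-1 0.0019 0 0.0016 0 0 0;-1 0.0019 0 0.0016 0 0 0;-1 0.0019 0 0.0016 0 0 0;-1 0.0019 0 0.0016 0 0 0;-1 0 0 0 0 0 0'
python3 -c "
from h import *;print(get_state()['moment'])"
```

```text
clock: 13.87
tool_pos: [0.6427, 0.0515, 0.0464]
eef_rot: [0.675, 0.656, 0.242, -0.236]
contact_force: [1.0, 1.0, -1.5]
opening: 0.126
finger_force: 44.6
clock: 14.28
tool_pos: [0.6431, 0.0613, 0.0463]
eef_rot: [0.675, 0.656, 0.242, -0.236]
contact_force: [0.4, 0.2, -1.5]
opening: 0.123
finger_force: 44.5
clock: 14.7
tool_pos: [0.6434, 0.0712, 0.0462]
eef_rot: [0.675, 0.656, 0.242, -0.236]
contact_force: [1.7, 0.2, -1.9]
opening: 0.128
finger_force: 44.4
[-0.69978863 -0.15840669 -0.09942933]
```

```bash
python3 -m inch '-1 0.0019 0 0.0016 0 0 0;-1 0.0019 0 0.0016 0 0 0;-1 0.0019 0 0.0016 0 0 0;-1 0.0019 0 0.0016 0 0 0;-1 0 0 0 0 0 0'
python3 -m inch '-1 0.0019 0 0.0016 0 0 0;-1 0.0019 0 0.0016 0 0 0;-1 0.0019 0 0.0016 0 0 0;-1 0.0019 0 0.0016 0 0 0;-1 0 0 0 0 0 0;-1 0 0 0 0 0 0'
python3 - <<'E'
from h import *
p,d=snapshot('top');q,e=snapshot('scene')
a=cv2.resize(p[150:210,165:245,::-1],(400,300),interpolation=3);b=cv2.resize(q[175:235,295:375,::-1],(400,300),interpolation=3)
cv2.imwrite('pics/g5.png',np.hstack([a,b]));print(grasp())
E
```

```text
clock: 15.12
tool_pos: [0.6437, 0.0811, 0.0461]
eef_rot: [0.675, 0.656, 0.242, -0.236]
contact_force: [0.3, 0.5, -1.4]
opening: 0.127
finger_force: 44.3
clock: 15.62
tool_pos: [0.644, 0.091, 0.046]
eef_rot: [0.675, 0.656, 0.242, -0.236]
contact_force: [1.6, 1.7, -1.1]
opening: 0.121
finger_force: 44.1
[0.64325186 0.06232354 0.08068787]
```

View pics/g5.png

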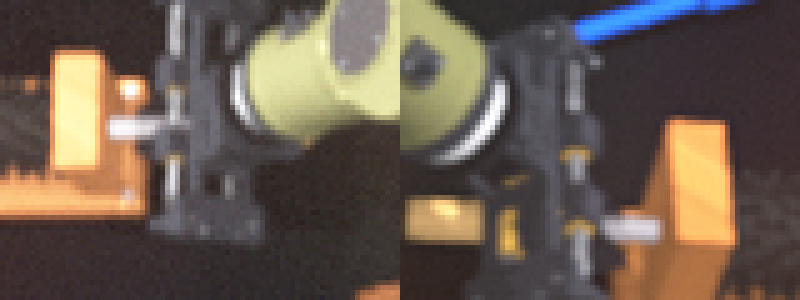

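The shaft is well inside the bore, with a finger gap of about 15 mm in front of the cheek in both crops. Releasing and backing off.

```bash
python3 -m inch '-0.1 0 0 0 0 0 0;-0.1 0 0 0 0 0 0;-0.1 0 0 0 0 0 0;-0.1 0 0 0 0 0 0;-0.1 0 0 0 0 0 0;-0.1 0 0 0 0 0 0;-0.1 0 0 0 0 0 0'
python3 -m inch '-0.1 0 0 -0.008 0 0 0;-0.1 0 0 -0.01 0 0 0;-0.1 0 0 -0.01 0 0 0;-0.1 0 0 -0.01 0 0 0;-0.1 0 0 -0.012 0 0 0;-0.1 0 0 -0.015 0 0 0;-0.1 0 0 -0.015 0 0 0;-0.1 0 0 0 0 -0.1 0;-0.1 0 0 0 0 -0.1 0;-0.1 0 0 0 0 -0.089 0;-0.1 0 0 0 0 0 0'
cat > now2.py <<'E'
from ax import *
M=np.array([.6443,.0975,.085]);y=np.radians(88.4);u=np.array([np.cos(y),np.sin(y),0])
print(grasp())
go(M-u*.126+[0,0,.04],y,.4);go(M-u*.126+[0,0,-.003],y,.4)
p,d=snapshot('top');q,e=snapshot('scene');np.savez('pics/now.npz',p=p,d=d,q=q,e=e)
print(proj('top',[M-u*.1,M-u*.145]),proj('scene',[M-u*.1,M-u*.145]))
a=cv2.resize(p[150:210,165:245,::-1],(400,300),interpolation=3);b=cv2.resize(q[175:235,285:365,::-1],(400,300),interpolation=3)
cv2.imwrite('pics/g6.png',np.hstack([a,b]))
E
python3 now2.py
```

```text
clock: 16.3
tool_pos: [0.6438, 0.0901, 0.0456]
eef_rot: [0.675, 0.656, 0.241, -0.236]
contact_force: [0.4, -0.6, 0.7]
opening: 0.453
finger_force: 0.0
clock: 17.22
tool_pos: [0.6439, 0.0461, 0.1125]
eef_rot: [0.699, 0.687, 0.144, -0.138]
contact_force: [1.1, 2.3, 1.6]
opening: 0.448
finger_force: 0.0
[0.64332805 0.02852781 0.15395018]
clock 17.2167 turn [ 0.0008 -0.0011  0.0097] shift [-0.0638 -0.001   0.0045] F [1.13 2.27 1.64] q [ 0.39  0.94 -0.61  1.59  0.13  0.7  -0.12]
clock 17.2167 turn [ 0.0008 -0.0011  0.0097] shift [-0.0806 -0.001   0.0441] F [1.13 2.27 1.64] q [ 0.39  0.94 -0.61  1.59  0.13  0.7  -0.12]
[[214.51204111 175.09561849]
 [226.92245771 175.03320931]] [[311.58989686 218.32161482]
 [296.27473436 217.29682317]]
```

View pics/g6.png

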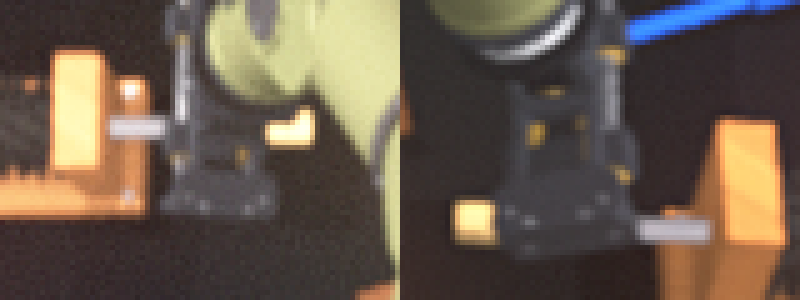

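Both crops show the axle standing level in the bore. Its handle end is at (315,125) in the top crop and (455,220) in the scene crop, about 70 mm in as predicted. Taking the handle hold now.

```bash
python3 -m inch '-0.1 -0.0128 0 0.0009 0 0 0.0097;-0.1 -0.0128 0 0.0009 0 0 0;-0.1 -0.0128 0 0.0009 0 0 0;-0.1 -0.0128 0 0.0009 0 0 0;-0.1 -0.0128 -0.001 0.0009 0 0 0;-0.1 -0.0034 0 0.0079 0 0 0;-0.1 -0.0034 0 0.0079 0 0 0;-0.1 -0.0034 0 0.0079 0 0 0;-0.1 -0.0034 0 0.0079 0 0 0;-0.1 -0.0034 0 0.0079 0 0 0;-0.1 0 0 0 0 0 0;-0.1 0 0 0 0 0 0;-0.1 0 0 0 0 0 0'
python3 -c "
from h import *
M=np.array([.6443,.0975,.085]);y=np.radians(88.4);u=np.array([np.cos(y),np.sin(y),0])
go(M-u*.126+[0,0,-.003],y,.4)"
```

```text
clock: 18.4
tool_pos: [0.6395, -0.0175, 0.0356]
eef_rot: [0.706, 0.68, 0.141, -0.14]
contact_force: [0.1, 1.4, 0.2]
opening: 0.452
finger_force: 0.0
clock 18.4 turn [-0.0017 -0.0002 -0.0096] shift [ 0.008   0.0016 -0.0019] F [0.08 1.37 0.17] q [ 0.47  1.06 -0.58  1.58  0.18  0.64 -0.04]
```

```bash
python3 -m inch '-0.1 0.003 0.0008 -0.001 0 0 -0.0096;-0.1 0.003 0.0008 -0.001 0 0 0;-0.1 0 0 0 0 0 0;-0.1 0 0 0 0 0 0'
python3 -c "
from h import *
M=np.array([.6443,.0975,.085]);y=np.radians(88.4);u=np.array([np.cos(y),np.sin(y),0])
go(M-u*.126+[0,0,-.003],y,.4)"
python3 -m inch '-1 0 0 0 0 0 0;-1 0 0 0 0 0 0;-1 0 0 0 0 0 0;-1 0 0 0 0 0 0;-1 0 0 0 0 0 0' 20
python3 -c "
from h import *
print(grasp(),get_state()['moment'])"
```

```text
clock: 18.73
tool_pos: [0.6414, -0.0129, 0.0402]
eef_rot: [0.702, 0.683, 0.142, -0.139]
contact_force: [-0.1, -0.8, 0.5]
opening: 0.451
finger_force: 0.0
clock 18.7333 turn [-0.0012 -0.0001  0.0002] shift [ 0.002  -0.0002  0.0004] F [-0.13 -0.85  0.52] q [ 0.46  1.06 -0.59  1.58  0.18  0.65 -0.04]
clock: 19.15
tool_pos: [0.641, -0.0136, 0.0394]
eef_rot: [0.703, 0.683, 0.142, -0.139]
contact_force: [-1.3, -0.6, -0.3]
opening: 0.253
finger_force: 20.0
[ 0.64055459 -0.03111844  0.08087254] [-0.39992754 -0.10626524  0.00905563]
```

```bash
python3 -m inch '-1 0.0008 0 -0.0018 0 0 0;-1 0.0023 0 0.001 0 0 0;-1 0.0023 0 0.001 0 0 0;-1 0.0023 0 0.001 0 0 0;-1 0.0023 0 0.001 0 0 0;-1 0 0 0 0 0 0'
python3 -m inch '-1 0.0023 0 0.001 0 0 0;-1 0.0023 0 0.001 0 0 0;-1 0.0023 0 0.001 0 0 0;-1 0.0023 0 0.001 0 0 0;-1 0 0 0 0 0 0'
python3 -m inch '-1 0.0023 0 0.001 0 0 0;-1 0.0023 0 0.001 0 0 0;-1 0.0023 0 0.001 0 0 0;-1 0.0023 0 0.001 0 0 0;-1 0 0 0 0 0 0'
```

```text
clock: 19.65
tool_pos: [0.6413, -0.0023, 0.0415]
eef_rot: [0.702, 0.683, 0.142, -0.139]
contact_force: [0.5, 0.0, -0.8]
opening: 0.255
finger_force: 20.0
clock: 20.07
tool_pos: [0.6416, 0.0077, 0.0415]
eef_rot: [0.702, 0.683, 0.142, -0.139]
contact_force: [0.4, -0.9, -0.3]
opening: 0.252
finger_force: 20.0
clock: 20.48
tool_pos: [0.6419, 0.0171, 0.0413]
eef_rot: [0.703, 0.683, 0.142, -0.139]
contact_force: [-0.3, -2.7, -0.1]
opening: 0.251
finger_force: 20.0
```

```bash
python3 -m inch '-1 0.0023 0 0.001 0 0 0;-1 0.0023 0 0.001 0 0 0;-1 0.0023 0 0.001 0 0 0;-1 0.0023 0 0.001 0 0 0;-1 0 0 0 0 0 0'
python3 -m inch '-1 0.0023 0 0.001 0 0 0;-1 0.0023 0 0.001 0 0 0;-1 0.0023 0 0.001 0 0 0;-1 0.0023 0 0.001 0 0 0;-1 0 0 0 0 0 0'
python3 -m inch '-1 0.0023 0 0.001 0 0 0;-1 0.0023 0 0.001 0 0 0;-1 0.0023 0 0.001 0 0 0;-1 0 0 0 0 0 0'
```

```text
clock: 20.9
tool_pos: [0.6426, 0.0222, 0.0407]
eef_rot: [0.704, 0.683, 0.14, -0.137]
contact_force: [-0.9, -12.8, 4.7]
opening: 0.26
finger_force: 20.0
clock: 21.32
tool_pos: [0.644, 0.0277, 0.0404]
eef_rot: [0.706, 0.682, 0.139, -0.134]
contact_force: [-0.4, -14.1, 7.0]
opening: 0.254
finger_force: 19.9
clock: 21.65
tool_pos: [0.6443, 0.037, 0.0408]
eef_rot: [0.705, 0.682, 0.14, -0.135]
contact_force: [-1.5, -12.6, 7.4]
opening: 0.252
finger_force: 19.8
```

```bash
cat > he.py <<'E'
from ax import *
M=np.array([.6443,.0975,.085]);y=np.radians(88.4);u=np.array([np.cos(y),np.sin(y),0])
p,d=snapshot('top');q,e=snapshot('scene')
b=proj('scene',[M-u*.1])[0]
z0=np.load('pics/now.npz')['q']
def prof(im):
    a=im[214:223,288:345].astype(int);return np.median(a[:,:,0]-a[:,:,2],axis=0)
print('ref',prof(z0).astype(int)[:24]);pp=prof(q);print('now',pp.astype(int))
s=np.arange(0,.16,.0005);c=proj('scene',[M-u*k for k in s])[:,0]
k=np.nonzero((pp>40))[0][0];print('first wood col',288+k,'end dist before mouth',s[np.argmin(abs(c-(288+k)))],'=> depth of tip',.215-s[np.argmin(abs(c-(288+k)))],'grasp',grasp(),'F',get_state()['contact_force'],get_state()['moment'])
# bright shaft between fingers and cheek in top
print('top row means',p[172:179,180:215].mean((0,2)).astype(int))
E
python3 he.py
```

```text
ref [ 14  13  13  13  13  11   8  42 100  94  84  85  86  90 103  79  17  -4
  -2  -1   0   0   0  -1]
now [10 11 11 10 10 10  9 10  9  9  9  8  8  6  4  0 -4  3 47 86 81 49  9 -1
  1  1  2  2  1  0 -2 -3 -4 -1  1 -1 -2  0 28 67 73 36  8  2  3  5  4  4
  9  7  8  8  7  8 12 40 50]
first wood col 306 end dist before mouth 0.1165 => depth of tip 0.09849999999999999 grasp [0.64355529 0.0218668  0.08267391] F [  0.23540742 -10.50789891   5.24301471] [-1.86360731 -0.01437238  0.03807408]
top row means [228 229 230 226 197 151 156 196 201 201 206 207 192 180 169 154 150 153
 159 161 162 164 179 192 186 171 151 126 121 102  80  75  70  68  70]
```

```bash
python3 -m inch '-0.1 0 0 0 0 0 0;-0.1 0 0 0 0 0 0;-0.1 0 0 0 0 0 0;-0.1 -0.005 0 -0.0021 0 0 0;-0.1 -0.005 0 -0.0021 0 0 0;-0.1 -0.005 0 -0.0021 0 0 0;-0.1 -0.005 0 -0.0021 0 0 0;-0.1 -0.0015 0 -0.0007 0 0 0;-0.1 0 0 0 0 0 0;-0.1 0 0 0 0 0 0'
python3 he.py
python3 -c "
from h import *
M=np.array([.6443,.0975,.085]);y=np.radians(88.4);u=np.array([np.cos(y),np.sin(y),0])
go(M-u*.0965+[0,0,-.003],y,.4)"
```

```text
clock: 22.58
tool_pos: [0.6419, 0.0209, 0.0409]
eef_rot: [0.703, 0.683, 0.142, -0.139]
contact_force: [-0.0, 0.3, 0.8]
opening: 0.447
finger_force: 0.0
ref [ 14  13  13  13  13  11   8  42 100  94  84  85  86  90 103  79  17  -4
  -2  -1   0   0   0  -1]
now [10  9  9  9  9  9  8  5  3  0 -2 -2 -1  3  3  1  1  1  2  1  1  1  0 -1
 -3 -4 -2 -2 -2 -5 -3 28 88 98 97 95 94 94 96 97 99 76 30  7  0  2  2  1
  0  7  8  6  8  6 13 39 52]
first wood col 320 end dist before mouth 0.0755 => depth of tip 0.1395 grasp [0.64148169 0.00390548 0.08245402] F [ 0.38482545 -0.1965561   0.8754215 ] [-0.41855711 -0.11486079 -0.01522312]
top row means [228 229 230 226 196 150 157 194 203 208 216 216 213 207 201 192 175 155
 148 150 166 195 208 214 218 219 218 218 219 222 225 204 141 111 103]
clock 22.6833 turn [-0.0022 -0.0004 -0.0004] shift [-0.0028  0.0003 -0.0007] F [ 0.38 -0.2   0.88] q [ 0.41  1.05 -0.58  1.6   0.17  0.61 -0.08]
```

```bash
python3 -m inch '-0.1 0.005 0 0.0021 0 0 0;-0.1 0.005 0 0.0021 0 0 0;-0.1 0.005 0 0.0021 0 0 0;-0.1 0.004 0 0.0018 0 0 0;-0.1 0 0 0 0 0 0;-0.1 0 0 0 0 0 0;-1 0 0 0 0 0 0;-1 0 0 0 0 0 0;-1 0 0 0 0 0 0;-1 0 0 0 0 0 0' 20
python3 -m inch '-1 0.0004 0 -0.0009 0 0 0;-1 0 0 0 0 0 0;-1 0 0 0 0 0 0'
python3 -m inch '-1 0.0004 0 -0.0009 0 0 0;-1 0 0 0 0 0 0;-1 0 0 0 0 0 0'
python3 -m inch '-1 0.0004 0 -0.0009 0 0 0;-1 0 0 0 0 0 0;-1 0 0 0 0 0 0'
python3 -m inch '-1 0.0004 0 -0.0009 0 0 0;-1 0 0 0 0 0 0;-1 0 0 0 0 0 0'
```

```text
clock: 23.52
tool_pos: [0.6425, 0.0411, 0.0407]
eef_rot: [0.703, 0.683, 0.142, -0.139]
contact_force: [-0.7, -0.5, -0.6]
opening: 0.238
finger_force: 19.7
clock: 23.77
tool_pos: [0.6425, 0.0412, 0.0418]
eef_rot: [0.703, 0.683, 0.142, -0.139]
contact_force: [0.4, -0.7, 0.0]
opening: 0.248
finger_force: 19.7
clock: 24.02
tool_pos: [0.6425, 0.0413, 0.0428]
eef_rot: [0.703, 0.683, 0.142, -0.139]
contact_force: [-0.1, -1.8, -0.8]
opening: 0.24
finger_force: 19.7
clock: 24.27
tool_pos: [0.6425, 0.0415, 0.0437]
eef_rot: [0.703, 0.683, 0.142, -0.139]
contact_force: [-0.9, -1.3, -0.6]
opening: 0.242
finger_force: 19.8
clock: 24.52
tool_pos: [0.6424, 0.0416, 0.0443]
eef_rot: [0.703, 0.683, 0.141, -0.139]
contact_force: [1.0, -0.7, -5.2]
opening: 0.244
finger_force: 20.1
```

```bash
python3 -m inch '-1 -0.0007 0 0.0016 0 0 0;-1 0 0 0 0 0 0;-1 0 0 0 0 0 0'
python3 -m inch '-1 0.0012 0 0.0005 0 0 0;-1 0.0012 0 0.0005 0 0 0;-1 0.0012 0 0.0005 0 0 0;-1 0 0 0 0 0 0;-1 0 0 0 0 0 0'
python3 -m inch '-1 0.0012 0 0.0005 0 0 0;-1 0.0012 0 0.0005 0 0 0;-1 0.0012 0 0.0005 0 0 0;-1 0 0 0 0 0 0;-1 0 0 0 0 0 0'
```

```text
clock: 24.77
tool_pos: [0.6425, 0.0418, 0.0433]
eef_rot: [0.703, 0.683, 0.142, -0.139]
contact_force: [-0.2, -2.6, -0.1]
opening: 0.243
finger_force: 19.7
clock: 25.18
tool_pos: [0.6427, 0.0463, 0.0433]
eef_rot: [0.703, 0.683, 0.142, -0.139]
contact_force: [0.2, -1.7, -0.1]
opening: 0.24
finger_force: 19.7
clock: 25.6
tool_pos: [0.6427, 0.0499, 0.0431]
eef_rot: [0.703, 0.683, 0.142, -0.139]
contact_force: [-0.3, 0.6, -0.9]
opening: 0.239
finger_force: 19.8
```

```bash
python3 -m inch '-1 0.0012 0 0.0005 0 0 0;-1 0.0012 0 0.0005 0 0 0;-1 0.0012 0 0.0005 0 0 0;-1 0 0 0 0 0 0;-1 0 0 0 0 0 0'
python3 -m inch '-1 0.0012 0 0.0005 0 0 0;-1 0.0012 0 0.0005 0 0 0;-1 0 0 0 0 0 0;-1 0 0 0 0 0 0'
python3 -m inch '-1 0.0012 0 0.0005 0 0 0;-1 0.0012 0 0.0005 0 0 0;-1 0 0 0 0 0 0;-1 0 0 0 0 0 0'
python3 -m inch '-1 0.0012 0 0.0005 0 0 0;-1 0.0012 0 0.0005 0 0 0;-1 0 0 0 0 0 0;-1 0 0 0 0 0 0'
```

```text
clock: 26.02
tool_pos: [0.6427, 0.0538, 0.043]
eef_rot: [0.703, 0.683, 0.142, -0.14]
contact_force: [0.6, -0.5, -2.4]
opening: 0.24
finger_force: 19.8
clock: 26.35
tool_pos: [0.6428, 0.0562, 0.043]
eef_rot: [0.703, 0.683, 0.142, -0.139]
contact_force: [-0.3, -0.4, -2.7]
opening: 0.241
finger_force: 19.9
clock: 26.68
tool_pos: [0.6429, 0.0586, 0.043]
eef_rot: [0.703, 0.683, 0.142, -0.139]
contact_force: [-0.3, -1.7, -2.6]
opening: 0.242
finger_force: 19.9
clock: 27.02
tool_pos: [0.6431, 0.061, 0.043]
eef_rot: [0.703, 0.683, 0.142, -0.139]
contact_force: [1.3, -0.7, -2.9]
opening: 0.241
finger_force: 20.0
```

```bash
python3 -m inch '-1 0.0012 0 0.0005 0 0 0;-1 0.0012 0 0.0005 0 0 0;-1 0 0 0 0 0 0;-1 0 0 0 0 0 0'
python3 -m inch '-1 0.0012 0 0.0005 0 0 0;-1 0.0012 0 0.0005 0 0 0;-1 0 0 0 0 0 0;-1 0 0 0 0 0 0'
python3 -m inch '-1 0.0012 0 0.0005 0 0 0;-1 0 0 0 0 0 0;-1 0 0 0 0 0 0'
```

```text
clock: 27.35
tool_pos: [0.6432, 0.0614, 0.0427]
eef_rot: [0.703, 0.683, 0.141, -0.138]
contact_force: [-0.3, -6.2, -1.4]
opening: 0.24
finger_force: 19.8
clock: 27.68
tool_pos: [0.6434, 0.0615, 0.0423]
eef_rot: [0.704, 0.683, 0.14, -0.137]
contact_force: [-0.2, -9.7, 0.4]
opening: 0.243
finger_force: 19.7
clock: 27.93
tool_pos: [0.6435, 0.0616, 0.0422]
eef_rot: [0.704, 0.682, 0.139, -0.137]
contact_force: [-1.4, -11.6, 1.8]
opening: 0.246
finger_force: 19.6
```

The tip stops on the bush at tool y of about 0.0613. Now feeling for the hole: back off, tilt, push lightly, one direction at a time.

```bash
echo UP; python3 -m inch '-1 -0.0032 0 -0.0013 0 0 0;-1 -0.0032 0 -0.0014 0 0 0;-1 0.0005 0 0.0017 0 0.0278 0;-1 0 0 0 0 0 0;-1 0.0025 0 0.0011 0 0 0;-1 0.0026 0 0.001 0 0 0;-1 0 0 0 0 0 0;-1 0 0 0 0 0 0'
echo UR; python3 -m inch '-1 -0.0025 0 -0.0011 0 0 0;-1 -0.0026 0 -0.001 0 0 0;-1 -0.0001 -0.0011 -0.0005 -0.0076 -0.0081 0.0181;-1 0 0 0 0 0 0;-1 0.0025 0 0.0011 0 0 0;-1 0.0026 0 0.001 0 0 0;-1 0 0 0 0 0 0;-1 0 0 0 0 0 0'
```

```text
UP
clock: 28.6
tool_pos: [0.6432, 0.0693, 0.0424]
eef_rot: [0.7, 0.681, 0.152, -0.149]
contact_force: [0.8, 1.8, -1.4]
opening: 0.242
finger_force: 20.0
UR
clock: 29.27
tool_pos: [0.6424, 0.067, 0.0423]
eef_rot: [0.708, 0.675, 0.15, -0.144]
contact_force: [2.1, -0.7, -2.5]
opening: 0.241
finger_force: 19.9
```

Pushed upward, the tip went in: tool y is 0.067 with almost no force. Advancing gently.

```bash
python3 -m inch '-1 0.0012 0 0.0005 0 0 0;-1 0.0012 0 0.0005 0 0 0;-1 0 0 0 0 0 0;-1 0 0 0 0 0 0'
python3 -m inch '-1 0.0012 0 0.0005 0 0 0;-1 0.0012 0 0.0005 0 0 0;-1 0 0 0 0 0 0;-1 0 0 0 0 0 0'
python3 he.py | tail -3
```

```text
clock: 29.6
tool_pos: [0.6425, 0.0695, 0.0422]
eef_rot: [0.708, 0.675, 0.15, -0.145]
contact_force: [1.8, -2.5, -4.2]
opening: 0.244
finger_force: 20.0
clock: 29.93
tool_pos: [0.6426, 0.0719, 0.0422]
eef_rot: [0.708, 0.675, 0.15, -0.144]
contact_force: [2.2, -2.7, -5.3]
opening: 0.24
finger_force: 20.1
first wood col 317 end dist before mouth 0.084 => depth of tip 0.131 grasp [0.64186069 0.05355684 0.08336612] F [ 2.76462945 -3.95257935 -5.19169155] [-1.55489133 -0.47298346 -0.18240873]
top row means [228 229 230 225 196 152 159 191 185 177 182 180 180 177 165 155 155 157
 138 110  89  77  72  68  71  76  86  98 105 107 108 106 103 101  99]
```

```bash
python3 -m inch '-1 -0.0002 0.0006 0.0008 0.0038 0.004 -0.009;-1 0 0 0 0 0 0;-1 0.0012 0 0.0005 0 0 0;-1 0.0012 0 0.0005 0 0 0;-1 0 0 0 0 0 0;-1 0 0 0 0 0 0'
python3 -m inch '-1 0.0012 0 0.0005 0 0 0;-1 0.0012 0 0.0005 0 0 0;-1 0 0 0 0 0 0;-1 0 0 0 0 0 0'
```

```text
clock: 30.53
tool_pos: [0.6429, 0.0762, 0.0421]
eef_rot: [0.704, 0.678, 0.151, -0.147]
contact_force: [1.8, -0.0, -2.3]
opening: 0.244
finger_force: 19.9
clock: 30.87
tool_pos: [0.6431, 0.0782, 0.0419]
eef_rot: [0.704, 0.678, 0.151, -0.147]
contact_force: [0.1, 0.4, -1.9]
opening: 0.239
finger_force: 19.9
```

```bash
python3 -m inch '-1 0.0012 0 0.0005 0 0 0;-1 0.0012 0 0.0005 0 0 0;-1 0.0012 0 0.0005 0 0 0;-1 0 0 0 0 0 0;-1 0 0 0 0 0 0'
python3 -m inch '-1 0.0012 0 0.0005 0 0 0;-1 0.0012 0 0.0005 0 0 0;-1 0.0012 0 0.0005 0 0 0;-1 0 0 0 0 0 0;-1 0 0 0 0 0 0'
python3 -m inch '-1 0.0012 0 0.0005 0 0 0;-1 0.0012 0 0.0005 0 0 0;-1 0 0 0 0 0 0;-1 0 0 0 0 0 0'
```

```text
clock: 31.28
tool_pos: [0.6434, 0.0818, 0.042]
eef_rot: [0.704, 0.678, 0.151, -0.147]
contact_force: [0.2, 0.8, -2.4]
opening: 0.242
finger_force: 19.9
clock: 31.7
tool_pos: [0.6436, 0.0854, 0.042]
eef_rot: [0.704, 0.678, 0.151, -0.147]
contact_force: [0.8, 0.0, -2.7]
opening: 0.244
finger_force: 20.0
clock: 32.03
tool_pos: [0.6437, 0.0878, 0.0419]
eef_rot: [0.704, 0.678, 0.15, -0.147]
contact_force: [1.6, -1.5, -4.0]
opening: 0.242
finger_force: 20.0
```

```bash
python3 -m inch '-1 0.0012 0 0.0005 0 0 0;-1 0.0012 0 0.0005 0 0 0;-1 0 0 0 0 0 0;-1 0 0 0 0 0 0'
python3 -m inch '-1 0.0012 0 0.0005 0 0 0;-1 0 0 0 0 0 0;-1 0 0 0 0 0 0'
python3 -m inch '-1 0.0012 0 0.0005 0 0 0;-1 0 0 0 0 0 0;-1 0 0 0 0 0 0'
python3 -m inch '-1 0.0012 0 0.0005 0 0 0;-1 0 0 0 0 0 0;-1 0 0 0 0 0 0'
```

```text
clock: 32.37
tool_pos: [0.6438, 0.0903, 0.042]
eef_rot: [0.704, 0.678, 0.15, -0.147]
contact_force: [1.0, -1.9, -4.9]
opening: 0.241
finger_force: 20.1
clock: 32.62
tool_pos: [0.6438, 0.0906, 0.0419]
eef_rot: [0.705, 0.678, 0.15, -0.146]
contact_force: [0.7, -5.5, -3.4]
opening: 0.241
finger_force: 20.0
clock: 32.87
tool_pos: [0.6438, 0.0906, 0.0418]
eef_rot: [0.705, 0.678, 0.149, -0.146]
contact_force: [-0.3, -7.8, -2.5]
opening: 0.244
finger_force: 19.9
clock: 33.12
tool_pos: [0.6439, 0.0906, 0.0417]
eef_rot: [0.705, 0.678, 0.149, -0.145]
contact_force: [-1.5, -10.3, -0.0]
opening: 0.24
finger_force: 19.7
```

Hard stop at about 29 mm past the bush face, which matches fully home. I'll ease the preload, release, back off and measure.

```bash
python3 -m inch '-1 -0.0022 0 -0.0009 0 0 0;-1 0 0 0 0 0 0;-0.1 0 0 0 0 0 0;-0.1 0 0 0 0 0 0;-0.1 0 0 0 0 0 0;-0.1 0 0 0 0 0 0;-0.1 0 0 0 0 0 0'
python3 -m inch '-0.1 0 0 -0.01 0 0 0;-0.1 0 0 -0.015 0 0 0;-0.1 0 0 -0.015 0 0 0;-0.1 0 0 -0.02 0 0 0;-0.1 -0.02 0 -0.02 0 0 0;-0.1 -0.03 0 -0.02 0 0 0;-0.1 -0.03 0 -0.02 0 0 0;-0.1 -0.03 0 -0.02 0 0 0;-0.1 0 0 0 0 0 0;-0.1 0 0 0 0 0 0'
python3 - <<'E'
from h import *
M=np.array([.6443,.0975,.085]);y=np.radians(88.4);u=np.array([np.cos(y),np.sin(y),0]);s=np.arange(-.02,.1,.0005)
for n,r0,r1,c0,c1 in(('top',172,179,180,212),('scene',214,225,315,356)):
    p,d=snapshot(n);a=p[r0:r1,c0:c1].astype(int);c=proj(n,M-u*s[:,None])[:,0]
    print(n,'R-B',np.median(a[:,:,0]-a[:,:,2],axis=0).astype(int).tolist(),'R',np.median(a[:,:,0],axis=0).astype(int).tolist(),'cols at 0,.045',np.interp([0,.045],s,c) , c0)
E
```

```text
clock: 33.7
tool_pos: [0.6438, 0.0934, 0.0428]
eef_rot: [0.704, 0.678, 0.151, -0.147]
contact_force: [1.1, -0.1, -0.3]
opening: 0.452
finger_force: 0.0
clock: 34.53
tool_pos: [0.6386, -0.0696, 0.1251]
eef_rot: [0.706, 0.676, 0.151, -0.145]
contact_force: [0.6, -0.0, -0.5]
opening: 0.453
finger_force: 0.0
top R-B [70, 69, 69, 79, 123, 128, 114, 94, 83, 85, 84, 84, 77, 85, 81, 82, 86, 83, 89, 93, 43, 17, 19, 18, 16, 17, 17, 16, 15, 15, 16, 15] R [255, 255, 255, 255, 254, 219, 214, 244, 250, 249, 249, 250, 251, 251, 252, 252, 252, 252, 253, 216, 99, 51, 49, 52, 51, 48, 50, 51, 50, 49, 49, 48] cols at 0,.045 [187.03296256 199.37979764] 180
scene R-B [7, 6, 7, 6, 7, 6, 7, 7, 7, 7, 8, 6, 7, 7, 19, 54, 85, 96, 98, 97, 99, 99, 92, 93, 100, 99, 97, 99, 102, 103, 103, 96, 92, 87, 103, 150, 147, 143, 143, 143, 144] R [42, 42, 42, 42, 43, 43, 44, 45, 46, 45, 47, 48, 47, 43, 58, 122, 183, 205, 208, 210, 213, 212, 198, 200, 203, 207, 209, 215, 217, 219, 212, 191, 159, 145, 168, 238, 255, 254, 253, 253, 253] cols at 0,.045 [345.86747102 330.39923244] 315
```

```bash
python3 -c "
from plant import *
print(r.finish_job())"
```

```text
the job is handed in; nothing more can be done
None
```

The axle is in the stand, let go and handed in at about 35 s. The cameras put its shoulder within about 1 mm of the cheek, but the hand-in gave no pass or fail verdict.

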